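# Close a cheese tub in the lidding press

### The arm

A 6-joint arm with a two-finger parallel gripper is mounted at the origin on a cart in front of the work surface, level with it; the furniture and walls round the work are solid. World frame = base frame: x ahead of the robot, y to its left, z up, the work surface at z = 0. Lengths are in m, angles in rad, forces in N, time in s.
With the tool pointing down it reaches from about 0.35 to 0.975 m from the base axis. Payload 4.9 kg.
Tool frame: the origin (TCP) lies on the centre line of the jaws, within the pads' length; the fingertips stand 22 mm ahead of it and the grasp point (between the pads) lies 3 mm ahead of it (manip.tcp_to_tips is the distance from the TCP to the fingertips, in m); z points along the fingers, x is the direction in which the jaws open and shut, and the axes are right-handed (so a half turn about z gives the same grasp; the last joint's range is limited). The gripper opens to 85 mm and grips with 20 to 120 N. Pads are 22 mm wide; open, the fingers measure 114 mm over their backs; the gripper's body (76 mm by 85 mm) begins 54 mm behind the grasp point. The pads swing forward as they close: fully open they stand 13 mm farther back than shut.
Start: joints at [-1.238, 0.053, 1.613, -0, 1.476, -0.119], TCP at [0.273, -0.562, 0.231] pointing down, gripper open.
Joint ranges: [-3.01, 3.01], [-1.01, 2.22], [0.06, 2.58], [-1.02, 4.17], [0.09, 2.62], [-3.14, 3.14]. Speed limits (rad/s): [2.57, 2.57, 3.14, 3.14, 3.14, 3.14].

### API

Orientations are given as a unit quaternion [w, x, y, z].
In Python, from plant import manip gives the robot as it stands.
- The arm moves only by the shell command python3 -m pendant 'ROWS'. ROWS is a JSON object of lists of equal length, an entry for each row: "linear": the shift along the tool's x, y, z in cm, a list of three; "rotation": the turn, a rotation vector about the tool's x, y, z in degrees, a list of three; "grip": the closure, from 0 (fully open) to 1 (shut). A call has exactly 10 rows; each row is the pose to reach, as a shift and turn from the pose commanded when the call began, along the tool's axes at that moment; what a row does not reach only later rows make up. A row lasts 1/12 s, in which the tool goes at most 41.7 mm and 7.16 degrees, less where a joint would pass 70% of its speed; a pose out of reach is approached as far as the arm can. A call with a gripper value outside its range is refused whole. The fingers move at their own pace and stop on an object; the grip force is fixed at half the most. Time passes only in rows, so rows that repeat a pose let the fingers close, or fill a call up. It gives the time, the measured TCP pose, the force and the opening at its end, in the units of the state.
- manip.state(): the state, without advancing time (a new reading comes with each control period).
- manip.grab_frame(name): name is "side" or "top"; returns the picture (420x560x3 uint8, red, green, blue); there is no depth.
- manip.calibration(name): a dict with "fx", "fy", "cx", "cy" (pixels), "k1" (the pictures are not rectified: a ray, as slopes to the right and down, at radius r is drawn at 1 + k1 r^2 times it, then the intrinsics apply), "cam_to_world" (4x4, takes a point from camera to world coordinates). Camera axes: x right, y up, looking along -z (the intrinsics and any distortion apply to the point x, -y, -z); pixel columns grow to the right and rows downward; lengths in m; the calibration is good to about 2 mm. A picture is of the moment at which its call begins. calibration takes no time and is no camera call.
- manip.job_done(): hands the job in, once; it reports no verdict.
The state is a dict: "time": time; "joint_pos": joint angles; "joint_vel": joint speeds; "joint_efforts": joint torques, N m; "tool_pos": TCP position; "tool_rot": TCP orientation; "contact_force": force on the tool from outside, world axes, zero at the start; "ft_torque": the same for the moment, N m; "gripper_width": opening from 0.0 (shut) to 1.0 (fully open).
Only numpy, scipy, OpenCV 4.12 (cv2) and the standard library are available. Lean on these libraries where they do the work, as an engineer would, in place of code of your own. Each camera call takes 0.05 s, during which the arm holds its last target. There are 200 camera calls.

### The job

A filled cheese tub stands in the white slide block of the bench lidding press with its yellow lid only resting on it. With the fingertips push the slide block fully home under the press, then push the press arm down on its blue palm pad until the lid is snapped fully onto the tub, and let the arm spring back up. Grasp nothing, do not touch the tub or its lid with the robot, leave the tub standing in its nest, and leave the other things on the table where they are.

Things in the scene. Friction and masses are not known exactly. Their poses are not given: they have to be found in the camera images.
- lid_press: The fixed frame of the lidding press (stainless base plate 285 x 156 mm with two guide rails, rear cheeks carrying the arm's hinge, 126 mm high without the arm). Bolted down. Origin on the table surface (z = 0), under the middle of the tub when the slide block is home. Its x axis points away from the operator's side to the rear cheeks, z up; the slide block travels along this x axis.
- slide_block (a joint): Travel of the white plastic slide block (214 x 116 mm, 36 mm high, from 14 to 50 mm above the table) along the press frame's x axis: 0 = fully home against the back stop, positive = pulled out towards the operator (at most 0.11 m). It starts pulled out by about 0.07 m. About 2.5 N of friction, no spring; it stays where it is left.
- push_face (a point): Centre of the blue face plate (100 mm wide, 26 mm high, upright) on the operator's end of the slide block, 32 mm above the table; the face looks along the press frame's -x. It moves with the block; when the block is home it lies 162 mm before the frame's origin.
- nest (a point): Centre of the floor of the round nest (89 mm wide, 26 mm deep) in the slide block, where the tub stands; 24 mm above the table, axes parallel to the press frame.
- press_arm (a joint): Angle of the press arm about its hinge: 0 = level, where its platen (round, 96 mm) has pressed the lid just home; positive = raised. A spring holds it raised at 0.45 rad and brings it back up when let go; it can go 0.04 rad below level. At the palm pad it takes about 3 to 7 N to move down, and about 11 N in the last few mm while the lid snaps on.
- palm_pad (a point): Centre of the upper surface of the blue palm pad (50 mm along the arm, 94 mm across) at the operator's end of the press arm. It swings with the arm about the hinge line: 172 mm from it measured along the arm and 23 mm above it measured square to the arm. The hinge line is level, parallel to the frame's y axis, 90 mm behind the frame's origin and 105 mm above the table; with the arm level it lies 82 mm before the frame's origin and 128 mm above the table.
- tub: The loose white round tub (100 mm across the rim, 60 mm high, about 0.35 kg), filled, standing in the nest of the slide block. Origin at the centre of its underside, z up.
- tub_lid (a joint): Height of the yellow lid (105 mm across, 8 mm thick) above its seated position on the tub: 0 = snapped fully on, starts about 5 mm proud; pushing it down takes about 8 N and it stays where it is pushed. When fully on, its top is 63 mm above the tub's underside, 87 mm above the table.
- done_tub_1: A finished tub with its lid on (105 mm across, 63 mm high), a bystander to the right of the press. Origin at the centre of its underside.
- done_tub_2: Another finished tub of the same size, a bystander at the front right. Origin at the centre of its underside.
- lid_stack: A stack of four yellow lids (105 mm across, 34 mm high), a bystander to the left of the press. Origin at the centre of its underside.
- cheese_soft_1: A small white soft cheese (54 x 74 x 48 mm) lying on the white cutting block at the right, a bystander. Origin at the centre of its underside.
- kitchen_timer: Red and white round kitchen timer (62 mm across, 40 mm high), a bystander at the front left. Origin at the centre of its underside.
- label_roll: White label roll (110 x 95 x 35 mm), a bystander at the front right. Origin at the centre of its underside.
- rind_brush: Wooden brush (43 x 125 x 38 mm), a bystander at the front left. Origin at the centre of its underside.
Things that resemble listed ones, but are neither listed nor needed, are in the scene too. What is shaped like the tub but brown or purple is not meant.

How it is judged:
On the way, in this order (a step that is already met when the one before it is completed fails the run):
1. the slide block is pushed fully home, the lid not yet pressed (value of joint slide_block below 0.004 m and value of joint tub_lid above 0.003 m), for 0.2 s.
2. the press arm is pushed down and the lid snaps fully on (value of joint tub_lid below 0.0015 m and value of joint press_arm below 0.06 rad and value of joint slide_block below 0.004 m), for 0.1 s.
At the end, for the whole second after the job is handed in: The lid is fully on the tub (within 1.5 mm of seated), the slide block is home (within 6 mm), the press arm has sprung back up (above 0.35 rad), and the tub stands upright at rest in its nest (within 8 mm) (value of joint tub_lid below 0.0015 m and value of joint slide_block below 0.006 m and value of joint press_arm above 0.35 rad and angle between tub's own z axis and vertical below 0.06 rad and distance between tub and nest below 0.008 m and linear speed of tub below 0.02 m/s); the robot touches nothing.
It fails at once if the tub is lifted out of its nest (z of tub in the frame of nest above 0.012 m).
It fails at once if the robot touches the tub or its lid (contact force between tub and the fingers above 1 N or contact force between tub and the arm above 1 N).
It fails at once if another thing on the table is moved by more than 2 cm (distance of any of done_tub_1, done_tub_2, lid_stack, cheese_soft_1, kitchen_timer, label_roll, rind_brush from where it was at the start of the episode above 0.02 m).
It also fails if it takes over 51 s, if anything falls off the work surface, if the arm or the gripper's body presses on something with over 40 N, if the wrist force passes 120 N, or if a joint passes its speed limit or range.

## Working session

There is one attempt and no reset: what is moved stays moved. The work goes in short steps, Python scripts to look and compute and a shell command to move; the robot and the scene stay as the last step left them, time stands still between calls to the robot, and variables do not carry over. Pictures are saved under pics/ and viewed, about 8 in all and at most 12, crops included, and the job is handed in when it is done.

```bash
mkdir -p pics; ls; python3 - <<'E'
from plant import manip
import cv2
for n in("top","side"):
    cv2.imwrite(f"pics/{n}0.png",manip.grab_frame(n)[:,:,::-1]); c=manip.calibration(n);print(n,c)
print(manip.state(), manip.tcp_to_tips)
E
```

```text
pics
top {'fx': 480.3568761779176, 'fy': 480.3568761779176, 'cx': 277.20513369886373, 'cy': 205.85099412656157, 'k1': -0.1135627117074368, 'cam_to_world': array([[ 1.84645548e-03,  9.97661977e-01, -6.83166837e-02,
         4.42775445e-01],
       [-9.99884206e-01,  8.09993291e-04, -1.51960269e-02,
        -1.08622225e-02],
       [-1.51051622e-02,  6.83368318e-02,  9.97547949e-01,
         1.59044818e+00],
       [ 0.00000000e+00,  0.00000000e+00,  0.00000000e+00,
         1.00000000e+00]])}
side {'fx': 478.37493832136886, 'fy': 478.37493832136886, 'cx': 274.81611317208433, 'cy': 214.08317473454744, 'k1': -0.02755670290738669, 'cam_to_world': array([[ 0.10716619,  0.81413597, -0.57069959, -0.37877881],
       [-0.99422103,  0.09140046, -0.05630717, -0.10062539],
       [ 0.00632052,  0.57343576,  0.81922615,  1.4639082 ],
       [ 0.        ,  0.        ,  0.        ,  1.        ]])}
{'time': 0.1, 'joint_pos': array([-1.23800682e+00,  5.32642663e-02,  1.61414502e+00,  3.12605152e-05,
        1.47603158e+00, -1.19046774e-01]), 'joint_vel': array([-0.00014359, -0.00109399, -0.0035416 , -0.00259163,  0.00088482,
        0.00248183]), 'joint_efforts': array([ 7.19594791e-04, -3.94909930e+01, -3.71361959e+01, -8.99270435e-05,
        3.95462950e-03,  4.00642335e-06]), 'tool_pos': array([ 0.27268225, -0.56174955,  0.23030942]), 'tool_rot': array([-5.92124648e-04,  8.47530047e-01, -5.30746612e-01, -7.09649461e-04]), 'contact_force': array([ 0.40080445,  0.32330833, -0.29061221]), 'ft_torque': array([-0.00815219,  0.00838029, -0.02237148]), 'gripper_width': 0.9967950674025079} 0.022
```

View pics/top0.png

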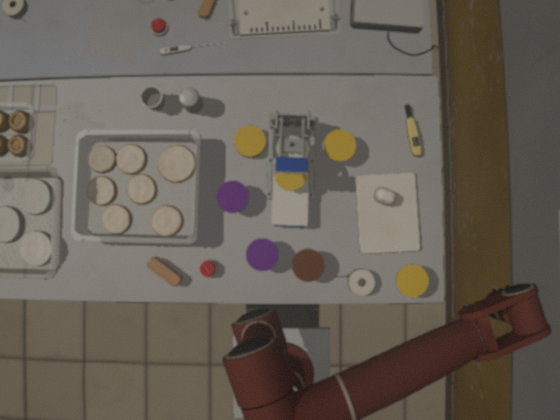

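View pics/side0.png

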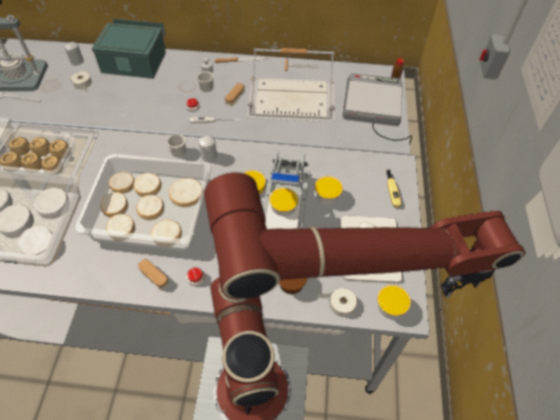

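The press is at about (290,115)–(290,226) in the top view, with its operator's end towards the robot. The brown tub (307,265) and a purple one (262,254) stand close in front of it. I'll enlarge that area.

```bash
cat > h.py <<'E'
import numpy as np, cv2
from plant import manip
def K(n):
    c=manip.calibration(n); return c
def pix(n,P):
    c=K(n);T=np.linalg.inv(c["cam_to_world"]);p=np.atleast_2d(P)@T[:3,:3].T+T[:3,3]
    s=np.c_[p[:,0],-p[:,1]]/-p[:,2:]; s=s*(1+c["k1"]*(s**2).sum(1,keepdims=True))
    return s*[c["fx"],c["fy"]]+[c["cx"],c["cy"]]
def world(n,uv,z):
    c=K(n);d=(np.array(uv,float)-[c["cx"],c["cy"]])/[c["fx"],c["fy"]];s=d.copy()
    for _ in range(20): s=d/(1+c["k1"]*(s@s))
    M=c["cam_to_world"];r=M[:3,:3]@[s[0],-s[1],-1];o=M[:3,3]
    return o+r*(z-o[2])/r[2]
E
python3 - <<'E'
import cv2
a=cv2.imread("pics/top0.png")[100:290,215:375]
b=cv2.imread("pics/side0.png")[140:300,225:345]
cv2.imwrite("pics/c1.png",cv2.resize(a,None,fx=3.15,fy=3.15,interpolation=cv2.INTER_CUBIC))
from h import *
for u,z in [((277,225.5),.05),((306,226.5),.05),((292,226.5),.045),((307,265),.06),((262,254),.06),((233,196),.06)]: print(u,world("top",u,z))
E
```

```text
(277, 225.5) [0.48512157 0.01314521 0.05      ]
(306, 226.5) [ 0.48202466 -0.07979937  0.05      ]
(292, 226.5) [ 0.4821062 -0.0350174  0.045    ]
(307, 265) [ 0.3596609  -0.08238715  0.06      ]
(262, 254) [0.39419189 0.06048979 0.06      ]
(233, 196) [0.57912987 0.15425292 0.06      ]
```

View pics/c1.png

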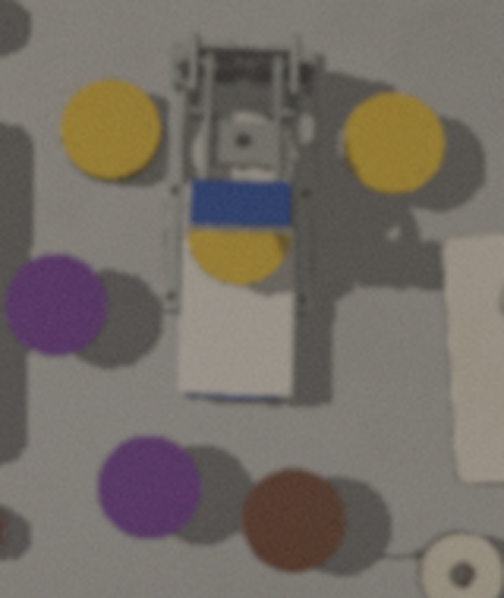

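```bash
cat >> h.py <<'E'
def padpt(a,b,th):  # a along arm from hinge, b across
    c,s=np.cos(th),np.sin(th); return [.09-a*c+.023*s,b,.105+a*s+.023*c]
def model(q,th=.45):
    x,y,w,sl=q; P=np.array([[-.162-sl,.058,.05],[-.162-sl,-.058,.05],padpt(.147,.047,th),padpt(.147,-.047,th),padpt(.197,-.047,th),padpt(.197,.047,th)])
    c,s=np.cos(w),np.sin(w);R=np.array([[c,-s,0],[s,c,0],[0,0,1]]); return P@R.T+[x,y,0]
E
python3 - <<'E'
from h import *
from scipy.optimize import least_squares
o=np.array([[180,393],[293,397],[193,180],[292,183],[291,229],[190,225]])/3.15+[215,100]-.34
r=least_squares(lambda q:(pix("top",model(q))-o).ravel(),[.7,-.03,-.03,.07])
print(r.x,r.fun.reshape(-1,2).round(1));print(model(r.x).round(3))
x,y,w,s=r.x;R=np.array([[np.cos(w),-np.sin(w)],[np.sin(w),np.cos(w)]])
for n,p in dict(face=(-.162-s,0),home=(-.162,0),pad45=padpt(.172,0,.45)[:2],pad0=(-.082,0)).items(): print(n,R@p+[x,y])
for c in [(293,520),(149,486),(55,304)]: print(world("top",np.array(c)/3.15+[215,100]-.34,.063))
E
```

```text
[ 0.71404814 -0.03227658 -0.02346507  0.06550702] [[-0.4  0.2]
 [-0.1 -0.2]
 [-0.3  0.3]
 [ 0.1  0.1]
 [ 0.5 -0.4]
 [ 0.1  0.1]]
[[ 0.488  0.031  0.05 ]
 [ 0.485 -0.085  0.05 ]
 [ 0.683  0.015  0.19 ]
 [ 0.681 -0.079  0.19 ]
 [ 0.636 -0.077  0.211]
 [ 0.638  0.017  0.211]]
face [ 0.48660375 -0.0269386 ]
home [ 0.55209274 -0.02847559]
pad45 [ 0.65919055 -0.03098911]
pad0 [ 0.63207071 -0.03035262]
[ 0.3606485  -0.08438669  0.063     ]
[0.39445853 0.06047241 0.063     ]
[0.57832294 0.15674936 0.063     ]
```

```bash
cat >> h.py <<'E'
from scipy.spatial.transform import Rotation as Ro
W=-.0235
def go(tip,tilt):
    "tip world target, tilt forward deg -> linear cm, rotation deg (tool x = press -y)"
    st=manip.state();q=st["tool_rot"];R0=Ro.from_quat(np.r_[q[1:],q[0]])
    t=np.radians(tilt);s,c=np.sin(t),np.cos(t);D=np.array([[0,-c,s],[-1,0,0],[0,-s,-c]])
    R1=Ro.from_euler("z",W)*Ro.from_matrix(D);p=np.array(tip)-.022*R1.apply([0,0,1])
    print("lin",(R0.inv().apply(p-st["tool_pos"])*100).round(2),"rot",np.degrees((R0.inv()*R1).as_rotvec()).round(2))
def show():
    st=manip.state();q=st["tool_rot"];R=Ro.from_quat(np.r_[q[1:],q[0]]);print(st["time"],"tip",(st["tool_pos"]+.022*R.apply([0,0,1])).round(4),"F",st["contact_force"].round(1),"g",st["gripper_width"],st["joint_pos"].round(2))
E
python3 -c "
from h import *
go([.457,-.0265,.21],15)"
```

```text
lin [-4.037e+01 -3.945e+01 -1.000e-02] rot [14.73  3.67 27.06]
```

```bash
python3 -m pendant '{"linear":[[-4,-3.9,0],[-8,-7.8,0],[-12,-11.7,0],[-16,-15.6,0],[-19,-18.6,0],[-22,-21.5,0],[-25,-24.4,0],[-28,-27.4,0],[-31,-30.3,0],[-34,-33.2,0]],"rotation":[[1.5,0.4,2.7],[3,0.7,5.4],[4.4,1.1,8.1],[5.9,1.5,10.8],[7.4,1.8,13.5],[8.8,2.2,16.2],[10.3,2.6,18.9],[11.8,2.9,21.6],[13.3,3.3,24.4],[14.73,3.67,27.06]],"grip":[1,1,1,1,1,1,1,1,1,1]}'; python3 -c "
from h import *
show();go([.457,-.0265,.12],15);go([.457,-.0265,.028],15)"
```

```text
time: 0.93
tool_pos: [0.4046, -0.1652, 0.2309]
tool_rot: [0.091, -0.691, 0.71, -0.095]
contact_force: [0.4, -0.3, 0.0]
gripper_width: 0.001
0.9333 tip [ 0.4103 -0.1654  0.2097] F [ 0.4 -0.3  0. ] g 0.001447098316502939 [-0.66 -0.63  2.18  0.16  1.38  0.93]
lin [-14.02  -1.81   9.77] rot [-0.11 -0.1  -0.18]
lin [-14.02   0.59  18.65] rot [-0.11 -0.1  -0.18]
```

```bash
python3 -m pendant '{"linear":[[-2,0,0],[-4,0,0],[-6,0,0],[-8,0,0],[-9,0,0],[-10,0,0],[-10,0,0],[-10,0,0],[-10,0,0],[-10,0,0]],"rotation":[[0,0,0],[0,0,0],[0,0,0],[0,0,0],[0,0,0],[0,0,0],[0,0,0],[0,0,0],[0,0,0],[0,0,0]],"grip":[1,1,1,1,1,1,1,1,1,1]}' >/dev/null; python3 -c "
from h import *
show();go([.457,-.0265,.12],15);go([.457,-.0265,.028],15)"
```

```text
1.7667 tip [ 0.4127 -0.0678  0.2098] F [0.2 0.5 1.1] g 0.0009243072775038728 [-0.41 -0.72  2.23  0.1   1.39  1.18]
lin [-4.25 -1.86  9.79] rot [-0.01 -0.11 -0.02]
lin [-4.27  0.52 18.67] rot [-0.01 -0.11 -0.02]
```

```bash
python3 -m pendant '{"linear":[[-2.1,-2.1,0.5],[-4.26,-4.2,1.1],[-4.26,-4.2,1.1],[-4.26,-3.4,4],[-4.26,-2.6,7],[-4.26,-1.8,10],[-4.26,-1,13],[-4.26,-0.2,16],[-4.26,0.52,18.67],[-4.26,0.52,18.67]],"rotation":[[0,0,0],[0,0,0],[0,0,0],[0,0,0],[0,0,0],[0,0,0],[0,0,0],[0,0,0],[0,0,0],[0,0,0]],"grip":[1,1,1,1,1,1,1,1,1,1]}' >/dev/null; python3 -c "
from h import *
show();go([.472,-.0267,.028],15);go([.541,-.0282,.028],15)
for n in('top','side'): cv2.imwrite(f'pics/{n}1.png',manip.grab_frame(n)[:,:,::-1])
a=cv2.imread('pics/top1.png')[90:300,205:355];b=cv2.imread('pics/side1.png')[130:340,180:330]
cv2.imwrite('pics/c2.png',cv2.resize(np.hstack([a,b]),None,fx=2.6,fy=2.6,interpolation=2))"
```

```text
2.6 tip [ 0.4515 -0.0255  0.0213] F [-1.5 -0.  -0.5] g -0.00048316397037931043 [-0.26 -0.38  2.34  0.07  0.94  1.3 ]
lin [ 0.07 -2.12 -0.15] rot [ 0.7   0.04 -0.08]
lin [ 0.05 -8.81  1.56] rot [ 0.7   0.04 -0.08]
```

View pics/c2.png

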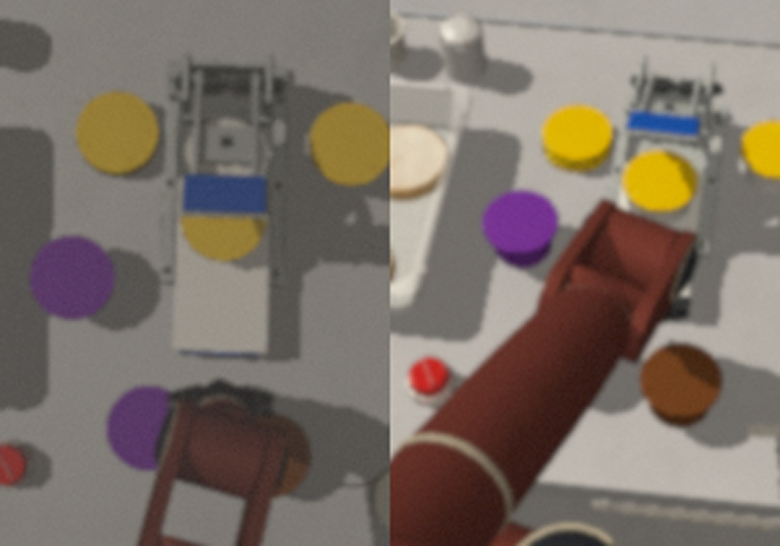

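The fingertips stand in front of the slide's blue face, with clearance to both tubs. The wrist is well clear of the lid. Next I push slowly.

```bash
python3 -m pendant '{"linear":[[0,-0.5,0],[0,-1,0.1],[0,-1,0.1],[0,-1,0.1],[0,-1,0.1],[0,-1,0.1],[0,-1,0.1],[0,-1,0.1],[0,-1,0.1],[0,-1,0.1]],"rotation":[[0,0,0],[0,0,0],[0,0,0],[0,0,0],[0,0,0],[0,0,0],[0,0,0],[0,0,0],[0,0,0],[0,0,0]],"grip":[1,1,1,1,1,1,1,1,1,1]}' >/dev/null; python3 -c "
from h import *
show();go([.472,-.0267,.028],15);go([.541,-.0282,.028],15)"
```

```text
3.5333 tip [ 0.467  -0.0261  0.0298] F [-0.3  0.3  0.1] g -0.00021419921053356428 [-0.25 -0.35  2.31  0.07  0.93  1.31]
lin [ 0.05 -0.44  0.3 ] rot [-0.03 -0.09  0.03]
lin [ 0.04 -7.11  2.09] rot [-0.03 -0.09  0.03]
```

```bash
python3 -m pendant '{"linear":[[0,-0.5,0.15],[0,-1,0.3],[0,-1.6,0.5],[0,-2.2,0.65],[0,-2.8,0.8],[0,-3.4,1],[0,-4,1.2],[0,-4.6,1.35],[0,-5.2,1.5],[0,-5.5,1.6]],"rotation":[[0,0,0],[0,0,0],[0,0,0],[0,0,0],[0,0,0],[0,0,0],[0,0,0],[0,0,0],[0,0,0],[0,0,0]],"grip":[1,1,1,1,1,1,1,1,1,1]}' >/dev/null; python3 -c "
from h import *
show();go([.541,-.0282,.028],15)"
```

```text
4.3667 tip [ 0.5257 -0.0277  0.0293] F [-3.2  0.3  6.9] g 0.0031802332328888117 [-0.22 -0.18  2.17  0.06  0.89  1.34]
lin [ 0.02 -1.45  0.53] rot [-0.1  -0.11  0.03]
```

```bash
python3 -m pendant '{"linear":[[0,-0.2,0.05],[0,-0.4,0.1],[0,-0.6,0.15],[0,-0.8,0.2],[0,-1,0.25],[0,-1.2,0.35],[0,-1.4,0.4],[0,-1.6,0.45],[0,-1.6,0.45],[0,-1.6,0.45]],"rotation":[[0,0,0],[0,0,0],[0,0,0],[0,0,0],[0,0,0],[0,0,0],[0,0,0],[0,0,0],[0,0,0],[0,0,0]],"grip":[1,1,1,1,1,1,1,1,1,1]}' >/dev/null; python3 -c "
from h import *
show();go([.541,-.0282,.028],15)"
```

```text
5.2 tip [ 0.5423 -0.0282  0.0295] F [ 0.4 -0.3  5.1] g -0.0023110423509782553 [-0.22 -0.13  2.13  0.06  0.88  1.34]
lin [0.01 0.15 0.11] rot [-0.19 -0.13  0.03]
```

```bash
python3 -m pendant '{"linear":[[0,-0.1,0.05],[0,-0.2,0.1],[0,-0.3,0.15],[0,-0.4,0.2],[0,-0.5,0.2],[0,-0.6,0.2],[0,-0.6,0.2],[0,-0.6,0.2],[0,-0.6,0.2],[0,-0.6,0.2]],"rotation":[[0,0,0],[0,0,0],[0,0,0],[0,0,0],[0,0,0],[0,0,0],[0,0,0],[0,0,0],[0,0,0],[0,0,0]],"grip":[1,1,1,1,1,1,1,1,1,1]}' >/dev/null; python3 -c "
from h import *
show();go([.547,-.0282,.028],15)
for n in('top','side'): cv2.imwrite(f'pics/{n}2.png',manip.grab_frame(n)[:,:,::-1])
a=cv2.imread('pics/top2.png')[90:300,205:355];b=cv2.imread('pics/side2.png')[130:340,180:330]
cv2.imwrite('pics/c3.png',cv2.resize(np.hstack([a,b]),None,fx=2.6,fy=2.6,interpolation=2))"
```

```text
6.0333 tip [ 0.5484 -0.0284  0.0293] F [-1.6 -0.8  6.7] g 0.005002197126331581 [-0.21 -0.12  2.12  0.06  0.88  1.35]
lin [-0.01  0.16  0.09] rot [-0.18 -0.13  0.03]
```

View pics/c3.png

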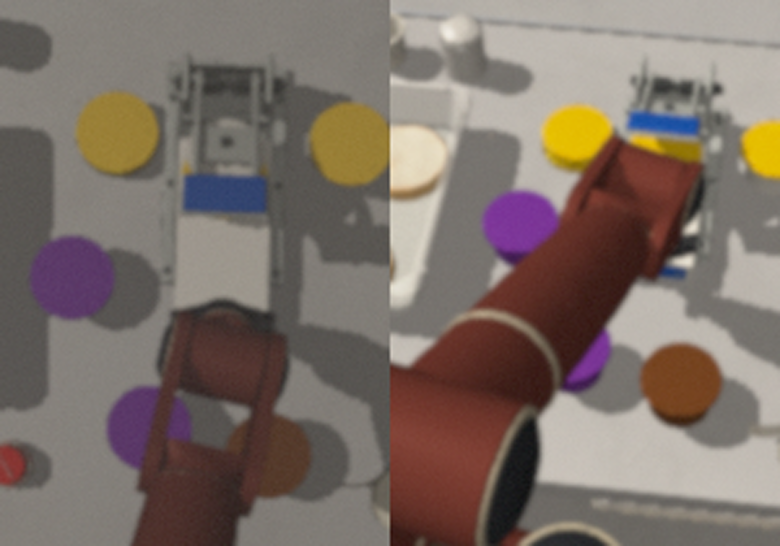

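```bash
python3 -m pendant '{"linear":[[0,-0.1,0],[0,-0.2,0],[0,-0.3,0.05],[0,-0.4,0.1],[0,-0.5,0.1],[0,-0.5,0.1],[0,-0.5,0.1],[0,-0.5,0.1],[0,-0.5,0.1],[0,-0.5,0.1]],"rotation":[[0,0,0],[0,0,0],[0,0,0],[0,0,0],[0,0,0],[0,0,0],[0,0,0],[0,0,0],[0,0,0],[0,0,0]],"grip":[1,1,1,1,1,1,1,1,1,1]}' >/dev/null; python3 -c "
from h import *
show()"
```

```text
6.9667 tip [ 0.5532 -0.0285  0.0294] F [-0.9 -0.7  6.4] g 0.0022360087654751254 [-0.21 -0.11  2.11  0.06  0.88  1.35]
```

```bash
python3 -c "
from h import *
cv2.imwrite('pics/side3.png',manip.grab_frame('side')[:,:,::-1])
q=[.714,-.0323,-.0235,0]
def fr(p): 
  c,s=np.cos(W),np.sin(W); return [q[0]+c*p[0]-s*p[1],q[1]+s*p[0]+c*p[1],p[2]]
for sl in(0,.005,.01):
  print(sl,(pix('side',[fr((-.162-sl,y,z)) for y,z in((-.05,.045),(-.05,.019),(0,.045),(0,.019),(-.058,.05))])-[270,190]).round(1).tolist())
a=cv2.imread('pics/side3.png')[190:260,250:320]
cv2.imwrite('pics/c4.png',cv2.resize(a[:,20:],None,fx=8,fy=8,interpolation=2))"
```

```text
0 [[24.2, 39.5], [23.9, 43.5], [10.2, 38.0], [10.1, 41.9], [26.5, 39.0]]
0.005 [[24.0, 40.7], [23.8, 44.7], [10.0, 39.1], [9.9, 43.1], [26.4, 40.2]]
0.01 [[23.9, 41.9], [23.6, 45.8], [9.8, 40.3], [9.7, 44.3], [26.2, 41.4]]
```

View pics/c4.png

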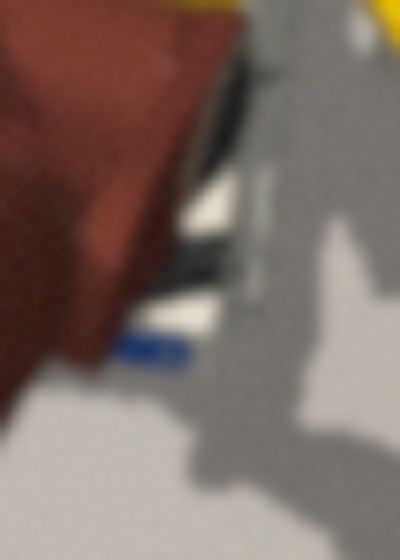

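Fx is near zero while the tip reads 0.553, yet the side view puts the face about 11 mm short of home. These disagree. I'll back out and look with the tool out of the way.

```bash
python3 -m pendant '{"linear":[[0,1.5,-0.4],[0,3,-0.8],[0,3,-0.8],[0,2,-4.6],[0,1,-8.4],[0,0,-12],[3,0,-12],[6,0,-12],[10,0,-12],[14,0,-12]],"rotation":[[0,0,0],[0,0,0],[0,0,0],[0,0,0],[0,0,0],[0,0,0],[0,0,0],[0,0,0],[0,0,0],[0,0,0]],"grip":[1,1,1,1,1,1,1,1,1,1]}' >/dev/null; python3 -m pendant '{"linear":[[3,0,0],[3,0,0],[3,0,0],[3,0,0],[3,0,0],[3,0,0],[3,0,0],[3,0,0],[3,0,0],[3,0,0]],"rotation":[[0,0,0],[0,0,0],[0,0,0],[0,0,0],[0,0,0],[0,0,0],[0,0,0],[0,0,0],[0,0,0],[0,0,0]],"grip":[1,1,1,1,1,1,1,1,1,1]}' >/dev/null;python3 -c "
from h import *
show()
for n in('top','side'): cv2.imwrite(f'pics/{n}4.png',manip.grab_frame(n)[:,:,::-1])
st=manip.state();q=st['tool_rot'];R=Ro.from_quat(np.r_[q[1:],q[0]]);t=st['tool_pos']+.022*R.apply([0,0,1])
a=cv2.imread('pics/top4.png')[100:280,240:370];b=cv2.imread('pics/side4.png')[140:320,240:370]
for im,n,o in((a,'top',(240,100)),(b,'side',(240,140))):
  print(n,((pix(n,t)[0]-o)*3).round(0))
cv2.imwrite('pics/c5.png',cv2.resize(np.hstack([a,b]),None,fx=3,fy=3,interpolation=2))"
```

```text
8.6833 tip [ 0.5173 -0.1969  0.1447] F [-0.1  0.1  0.4] g 0.0013625217108167817 [-0.57 -0.25  2.02  0.15  1.15  0.98]
top [319. 342.]
side [270. 255.]
```

View pics/c5.png

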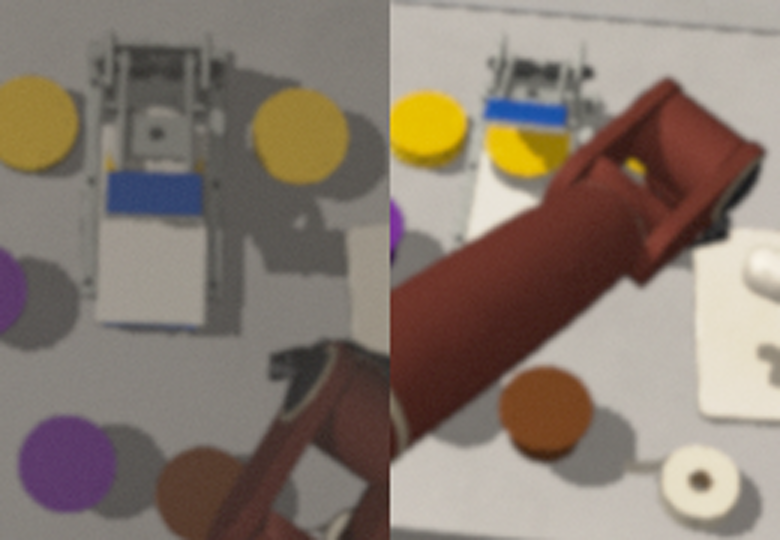

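```bash
python3 -c "
from h import *
from scipy.optimize import least_squares
for o in (np.array([[97,322],[204,326]])/3+[240,100]-.33,):
  for u in o:
    p=world('top',u,.05)
    c,s=np.cos(W),np.sin(W);d=p[:2]-[.714,-.0323];print('press x',c*d[0]+s*d[1],'slide',-.162-(c*d[0]+s*d[1]),-s*d[0]+c*d[1])
"
```

```text
press x -0.17085555748828887 slide 0.008855557488288868 0.05762303484964572
press x -0.17235807196753622 slide 0.010358071967536214 -0.0570415229028121
```

```bash
python3 -c "
from h import *
go([.512,-.0276,.145],0);go([.512,-.0276,.024],0);print(pix('top',[[.571,-.03,.11],[.51,-.03,.2]]))"
```

```text
lin [-16.93   0.3   -0.22] rot [-15.04  -0.1    0.03]
lin [-16.95   3.44  11.46] rot [-15.04  -0.1    0.03]
[[290.70086131 197.20406142]
 [291.1037493  215.50515092]]
```

```bash
python3 -m pendant '{"linear":[[-3,0,0],[-6,0,0],[-9,0,0],[-12,0,0],[-14.5,0.3,0],[-16.93,0.3,-0.2],[-16.93,0.3,-0.2],[-16.93,0.3,-0.2],[-16.93,0.3,-0.2],[-16.93,0.3,-0.2]],"rotation":[[-3,0,0],[-6,0,0],[-9,0,0],[-12,0,0],[-15,0,0],[-15,0,0],[-15,0,0],[-15,0,0],[-15,0,0],[-15,0,0]],"grip":[1,1,1,1,1,1,1,1,1,1]}' >/dev/null;python3 -c "
from h import *
show();go([.512,-.0276,.145],0);go([.512,-.0276,.024],0)
im=manip.grab_frame('top')[:,:,::-1];cv2.imwrite('pics/top5.png',im)
b=manip.grab_frame('side')[:,:,::-1]
a=im[150:290,230:360].copy();b=b[150:290,230:360].copy()
a=cv2.resize(a,None,fx=3,fy=3,interpolation=2);b=cv2.resize(b,None,fx=3,fy=3,interpolation=2)
st=manip.state();t=st['tool_pos']
for dz in(-.022,.051,.1,.15):
  for k,n in((a,'top'),(b,'side')):
    u=(pix(n,t+[0,0,dz])[0]-[230,150])*3;cv2.circle(k,tuple(int(v) for v in u),3,(0,255,0),1);print(n,dz,u.round())
cv2.imwrite('pics/c6.png',np.hstack([a,b]))"
```

```text
9.6167 tip [ 0.512  -0.0286  0.1447] F [-0.3 -0.4  0.5] g 0.0037785327401052764 [-0.2  -0.17  1.94 -0.    1.37  1.4 ]
lin [-0.09  0.   -0.03] rot [-0.04 -0.11 -0.06]
lin [-1.200e-01  1.000e-02  1.207e+01] rot [-0.04 -0.11 -0.06]
top -0.022 [181. 197.]
side -0.022 [148. 215.]
top 0.051 [182. 194.]
side 0.051 [149. 176.]
top 0.1 [183. 191.]
side 0.1 [150. 149.]
top 0.15 [184. 188.]
side 0.15 [151. 119.]
```

View pics/c6.png

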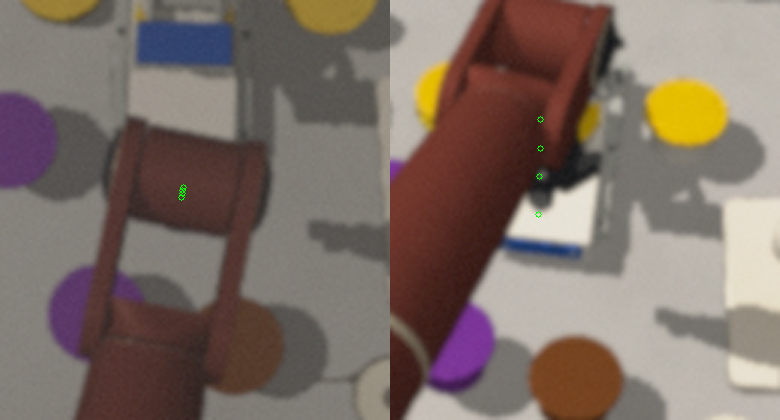

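```bash
python3 -m pendant '{"linear":[[0,0,3],[0,0,6],[0,0,8.5],[0,0,10.5],[0,0,12],[0,0,12.6],[0,0,13],[0,0,13.2],[0,0,13.2],[0,0,13.2]],"rotation":[[0,0,0],[0,0,0],[0,0,0],[0,0,0],[0,0,0],[0,0,0],[0,0,0],[0,0,0],[0,0,0],[0,0,0]],"grip":[1,1,1,1,1,1,1,1,1,1]}' >/dev/null;python3 -c "
from h import *
show()"; python3 -m pendant '{"linear":[[0,-0.3,0],[0,-0.6,0],[0,-0.9,0],[0,-1.2,0],[0,-1.5,0],[0,-1.8,0],[0,-2.1,0],[0,-2.3,0],[0,-2.5,0],[0,-2.5,0]],"rotation":[[0,0,0],[0,0,0],[0,0,0],[0,0,0],[0,0,0],[0,0,0],[0,0,0],[0,0,0],[0,0,0],[0,0,0]],"grip":[1,1,1,1,1,1,1,1,1,1]}' >/dev/null;python3 -c "
from h import *
show()"
```

```text
10.55 tip [ 0.5132 -0.0283  0.0139] F [ 0.6 -0.2  0. ] g -0.00016562296821395682 [-0.2  -0.    2.02 -0.    1.12  1.4 ]
11.3833 tip [ 0.5374 -0.0286  0.0126] F [-0.4 -0.8  0.7] g 0.001282872302599221 [-0.19  0.06  1.96 -0.    1.12  1.4 ]
```

```bash
python3 -m pendant '{"linear":[[0,-0.1,0],[0,-0.2,0],[0,-0.3,0],[0,-0.4,0],[0,-0.5,0],[0,-0.6,0],[0,-0.7,0],[0,-0.8,0],[0,-0.8,0],[0,-0.8,0]],"rotation":[[0,0,0],[0,0,0],[0,0,0],[0,0,0],[0,0,0],[0,0,0],[0,0,0],[0,0,0],[0,0,0],[0,0,0]],"grip":[1,1,1,1,1,1,1,1,1,1]}' >/dev/null;python3 -c "
from h import *
show()
cv2.imwrite('pics/side6.png',manip.grab_frame('side')[:,:,::-1])
"
```

```text
12.2167 tip [ 0.5454 -0.0288  0.0127] F [-1.2 -0.6 -1. ] g 0.0015368538996134835 [-0.19  0.07  1.94 -0.    1.12  1.41]
```

```bash
python3 -m pendant '{"linear":[[0,-0.1,0],[0,-0.2,0],[0,-0.3,0],[0,-0.4,0],[0,-0.5,0],[0,-0.6,0],[0,-0.7,0],[0,-0.8,0],[0,-0.8,0],[0,-0.8,0]],"rotation":[[0,0,0],[0,0,0],[0,0,0],[0,0,0],[0,0,0],[0,0,0],[0,0,0],[0,0,0],[0,0,0],[0,0,0]],"grip":[1,1,1,1,1,1,1,1,1,1]}' >/dev/null;python3 -c "
from h import *
show()
cv2.imwrite('pics/side7.png',manip.grab_frame('side')[:,:,::-1])
for n in('3','6','7'):
  a=cv2.imread(f'pics/side{n}.png')[205:260,284:300].astype(int); m=a[...,0]-a[...,2]
  w=np.clip(m-20,0,None);print(n,w.sum(),(w*np.arange(205,260)[:,None]).sum()/w.sum())
"
```

```text
13.1 tip [ 0.5451 -0.0287  0.0126] F [-31.8  -1.1  24.6] g -0.0005866221726900702 [-0.19  0.09  1.93 -0.01  1.15  1.41]
3 866 233.20900692840647
6 1494 229.1392235609103
7 1511 228.96624751819988
```

The tip stopped hard at x=0.545 with Fx = −32 N, and in the side view the blue face moved back about 4 px, so the block is home. I'll back off and rise towards the pad.

```bash
python3 -m pendant '{"linear":[[0,0.5,0],[0,1.5,0],[0,3,0],[0,4,0],[0,4,-4],[0,4,-8],[0,4,-12],[0,4,-16],[0,4,-20],[0,4,-24]],"rotation":[[0,0,0],[0,0,0],[0,0,0],[0,0,0],[0,0,0],[0,0,0],[0,0,0],[0,0,0],[0,0,0],[0,0,0]],"grip":[1,1,1,1,1,1,1,1,1,1]}' >/dev/null;python3 -m pendant '{"linear":[[0,0,-1],[0,0,-1],[0,0,-1],[0,0,-1],[0,0,-1],[0,0,-1],[0,0,-1],[0,0,-1],[0,0,-1],[0,0,-1]],"rotation":[[0,0,0],[0,0,0],[0,0,0],[0,0,0],[0,0,0],[0,0,0],[0,0,0],[0,0,0],[0,0,0],[0,0,0]],"grip":[1,1,1,1,1,1,1,1,1,1]}' >/dev/null;python3 -c "
from h import *
show()
a=manip.grab_frame('top')[:,:,::-1];cv2.imwrite('pics/top8.png',a)
go([.660,-.031,.255],0);go([.660,-.031,.205],0);go([.633,-.031,.125],0)"
```

```text
14.8167 tip [ 0.513  -0.0276  0.2626] F [-0.1 -0.3 -0.3] g 0.0018817569409459102 [-0.2  -0.24  1.8  -0.    1.58  1.4 ]
lin [ -0.   -14.7    0.77] rot [-0.03 -0.1  -0.  ]
lin [-1.00e-02 -1.47e+01  5.77e+00] rot [-0.03 -0.1  -0.  ]
lin [  0.04 -11.99  13.77] rot [-0.03 -0.1  -0.  ]
```

```bash
python3 -m pendant '{"linear":[[0,-3,0],[0,-6,0],[0,-9,0],[0,-12,0],[0,-14.7,0.8],[0,-14.7,2],[0,-14.7,3],[0,-14.7,4],[0,-14.7,5],[0,-14.7,5]],"rotation":[[0,0,0],[0,0,0],[0,0,0],[0,0,0],[0,0,0],[0,0,0],[0,0,0],[0,0,0],[0,0,0],[0,0,0]],"grip":[1,1,1,1,1,1,1,1,1,1]}' >/dev/null;python3 -c "
from h import *
show()
go([.633,-.031,.125],0)"; python3 -m pendant '{"linear":[[0,0,0.2],[0,0,0.4],[0,0,0.6],[0,0,0.8],[0,0,1],[0,0,1.2],[0,0,1.4],[0,0,1.6],[0,0,1.6],[0,0,1.6]],"rotation":[[0,0,0],[0,0,0],[0,0,0],[0,0,0],[0,0,0],[0,0,0],[0,0,0],[0,0,0],[0,0,0],[0,0,0]],"grip":[1,1,1,1,1,1,1,1,1,1]}' >/dev/null;python3 -c "
from h import *
show()
go([.633,-.031,.125],0)
a=manip.grab_frame('side')[:,:,::-1];b=manip.grab_frame('top')[:,:,::-1]
cv2.imwrite('pics/c7.png',cv2.resize(np.hstack([b[90:230,220:360],a[110:250,220:360]]),None,fx=2.8,fy=2.8,interpolation=2))"
```

```text
15.7 tip [ 0.6578 -0.0308  0.2097] F [-0.3  0.2 -0.8] g 0.0011829920393472161 [-0.16  0.13  1.53 -0.    1.49  1.44]
lin [0.07 2.45 8.48] rot [ 0.23 -0.06 -0.  ]
16.5333 tip [ 0.6599 -0.0311  0.1966] F [0.6 0.5 0.4] g -0.0002931190084847174 [-0.16  0.14  1.54 -0.    1.46  1.44]
lin [0.04 2.69 7.16] rot [-0.01 -0.1   0.  ]
```

View pics/c7.png

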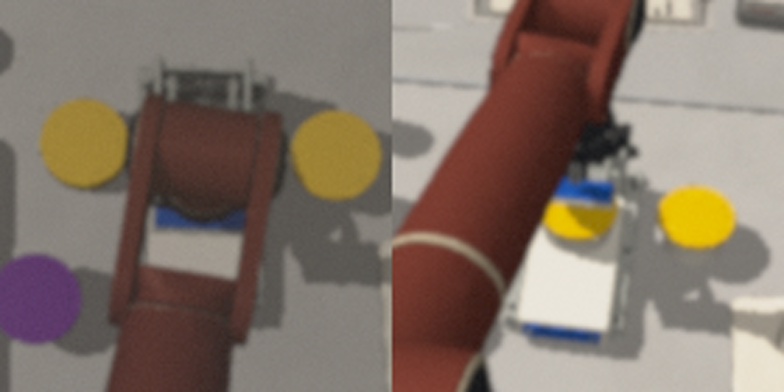

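```bash
python3 -m pendant '{"linear":[[0,0.15,0.5],[0,0.4,1],[0,0.7,1.5],[0,1,2],[0,1.25,2.5],[0,1.5,3],[0,1.7,3.5],[0,1.9,4],[0,1.9,4],[0,1.9,4]],"rotation":[[0,0,0],[0,0,0],[0,0,0],[0,0,0],[0,0,0],[0,0,0],[0,0,0],[0,0,0],[0,0,0],[0,0,0]],"grip":[1,1,1,1,1,1,1,1,1,1]}' >/dev/null;python3 -c "
from h import *
show()
go([.633,-.031,.125],0)"
```

```text
17.4667 tip [ 0.6403 -0.0307  0.1563] F [-1.9  0.6  4.5] g 0.0009688301484775205 [-0.16  0.13  1.62 -0.    1.39  1.43]
lin [0.05 0.73 3.13] rot [ 0.06 -0.09  0.  ]
```

Contact is 4.5 N, as expected for the pad. I continue down.

```bash
python3 -m pendant '{"linear":[[0,0.15,0.4],[0,0.3,0.8],[0,0.4,1.2],[0,0.5,1.6],[0,0.6,2],[0,0.65,2.4],[0,0.7,2.7],[0,0.75,3],[0,0.75,3],[0,0.75,3]],"rotation":[[0,0,0],[0,0,0],[0,0,0],[0,0,0],[0,0,0],[0,0,0],[0,0,0],[0,0,0],[0,0,0],[0,0,0]],"grip":[1,1,1,1,1,1,1,1,1,1]}' >/dev/null;python3 -c "
from h import *
show()"; python3 -m pendant '{"linear":[[0,0,0.1],[0,0,0.2],[0,0,0.3],[0,0,0.4],[0,0.05,0.5],[0,0.05,0.5],[0,0.05,0.5],[0,0.05,0.5],[0,0.05,0.5],[0,0.05,0.5]],"rotation":[[0,0,0],[0,0,0],[0,0,0],[0,0,0],[0,0,0],[0,0,0],[0,0,0],[0,0,0],[0,0,0],[0,0,0]],"grip":[1,1,1,1,1,1,1,1,1,1]}' >/dev/null;python3 -c "
from h import *
show()"
```

```text
18.3 tip [ 0.633  -0.0306  0.1272] F [-4.1  0.8  5.9] g -0.0008508009447493554 [-0.16  0.14  1.66 -0.    1.34  1.43]
19.1333 tip [ 0.6328 -0.0307  0.1229] F [-5.   0.9  7.6] g -0.0032639566070504305 [-0.16  0.14  1.67 -0.    1.33  1.43]
```

```bash
for i in 1 2; do python3 -m pendant '{"linear":[[0,0,0.1],[0,0,0.2],[0,0,0.3],[0,0,0.4],[0,0.05,0.4],[0,0.05,0.4],[0,0.05,0.4],[0,0.05,0.4],[0,0.05,0.4],[0,0.05,0.4]],"rotation":[[0,0,0],[0,0,0],[0,0,0],[0,0,0],[0,0,0],[0,0,0],[0,0,0],[0,0,0],[0,0,0],[0,0,0]],"grip":[1,1,1,1,1,1,1,1,1,1]}' >/dev/null;python3 -c "
from h import *
show()"; done
```

```text
19.9667 tip [ 0.6324 -0.0307  0.1189] F [-4.6  0.9  7.7] g -0.0006444689317130471 [-0.17  0.14  1.67 -0.    1.33  1.43]
20.8 tip [ 0.6316 -0.0307  0.1148] F [-4.9  0.4  8.3] g -0.005787931919700799 [-0.17  0.14  1.68 -0.    1.32  1.43]
```

```bash
for i in 1 2; do python3 -m pendant '{"linear":[[0,0,0.1],[0,0,0.2],[0,0,0.3],[0,0,0.3],[0,0,0.3],[0,0,0.3],[0,0,0.3],[0,0,0.3],[0,0,0.3],[0,0,0.3]],"rotation":[[0,0,0],[0,0,0],[0,0,0],[0,0,0],[0,0,0],[0,0,0],[0,0,0],[0,0,0],[0,0,0],[0,0,0]],"grip":[1,1,1,1,1,1,1,1,1,1]}' >/dev/null;python3 -c "
from h import *
show()"; done
```

```text
21.6333 tip [ 0.631  -0.0306  0.1116] F [-6.7  1.2  7.6] g -0.003475680736276604 [-0.17  0.15  1.68 -0.    1.32  1.43]
22.4667 tip [ 0.6309 -0.0307  0.1089] F [-7.8  0.5  9.4] g -0.0014265993429591769 [-0.17  0.15  1.68 -0.    1.31  1.43]
```

```bash
python3 -c "
from h import *
im=manip.grab_frame('side')[:,:,::-1];cv2.imwrite('pics/side9.png',im);t=manip.grab_frame('top')[:,:,::-1];cv2.imwrite('pics/top9.png',t)
a=cv2.resize(im[140:240,250:340],None,fx=5,fy=5,interpolation=2)
for th,c in((0,(0,255,0)),(.1,(0,0,255)),(.2,(255,0,255))):
  P=model([.717,-.0323,-.0235,0],th)[2:]
  u=((pix('side',P)-[250,140]+.5)*5).astype(int); cv2.polylines(a,[u],True,c,1)
cv2.imwrite('pics/c8.png',a)"
```

```text
(no output)
```

View pics/c8.png

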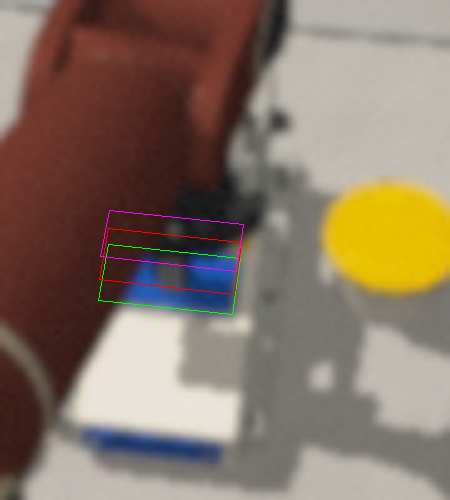

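The pad is near level: the observed front edge at about (235,310) matches the green overlay, and the fingertip is at mid-pad. A little more, until the force rises.

```bash
for i in 1 2; do python3 -m pendant '{"linear":[[0,0,0.1],[0,0.05,0.2],[0,0.05,0.3],[0,0.1,0.3],[0,0.1,0.3],[0,0.1,0.3],[0,0.1,0.3],[0,0.1,0.3],[0,0.1,0.3],[0,0.1,0.3]],"rotation":[[0,0,0],[0,0,0],[0,0,0],[0,0,0],[0,0,0],[0,0,0],[0,0,0],[0,0,0],[0,0,0],[0,0,0]],"grip":[1,1,1,1,1,1,1,1,1,1]}' >/dev/null;python3 -c "
from h import *
show()"; done
```

```text
23.4 tip [ 0.6305 -0.0306  0.1062] F [-6.9  1.4 10.1] g 0.0018039820978164537 [-0.17  0.15  1.69 -0.    1.31  1.43]
24.2333 tip [ 0.6305 -0.0307  0.1058] F [-8.6  1.8 17.6] g 0.002635903812852114 [-0.17  0.15  1.69 -0.    1.3   1.43]
```

```bash
python3 -m pendant '{"linear":[[0,0,0.1],[0,0,0.2],[0,0,0.3],[0,0,0.3],[0,0,0.3],[0,0,0.3],[0,0,0.3],[0,0,0.3],[0,0,0.3],[0,0,0.3]],"rotation":[[0,0,0],[0,0,0],[0,0,0],[0,0,0],[0,0,0],[0,0,0],[0,0,0],[0,0,0],[0,0,0],[0,0,0]],"grip":[1,1,1,1,1,1,1,1,1,1]}' >/dev/null;python3 -c "
from h import *
show();cv2.imwrite('pics/side10.png',manip.grab_frame('side')[:,:,::-1])"
python3 -m pendant '{"linear":[[0,0,-0.5],[0,-0.2,-1],[0,-0.3,-1.5],[0,-0.5,-2.2],[0,-0.8,-3],[0,-1.1,-4],[0,-1.5,-5],[0,-1.9,-6],[0,-2.3,-7],[0,-2.7,-8]],"rotation":[[0,0,0],[0,0,0],[0,0,0],[0,0,0],[0,0,0],[0,0,0],[0,0,0],[0,0,0],[0,0,0],[0,0,0]],"grip":[1,1,1,1,1,1,1,1,1,1]}' >/dev/null;python3 -c "
from h import *
show()"
```

```text
25.0667 tip [ 0.6305 -0.0307  0.1056] F [-15.9   2.5  29. ] g 0.0011904209982965693 [-0.17  0.15  1.69 -0.    1.3   1.43]
25.95 tip [ 0.6585 -0.0312  0.18  ] F [ 2.3 -0.1  0.8] g -0.0023962117965853165 [-0.16  0.15  1.56 -0.    1.43  1.43]
```

```bash
python3 -m pendant '{"linear":[[0,0,-2],[0,0,-4],[0,0,-6],[0,0,-8],[0,2,-9],[0,5,-9],[0,8,-9],[0,12,-9],[0,16,-9],[0,20,-9]],"rotation":[[0,0,0],[0,0,0],[0,0,0],[0,0,0],[0,0,0],[0,0,0],[0,0,0],[0,0,0],[0,0,0],[0,0,0]],"grip":[1,1,1,1,1,1,1,1,1,1]}' >/dev/null;python3 -m pendant '{"linear":[[3,0,0],[6,0,0],[10,0,0],[14,0,0],[18,0,0],[22,0,0],[22,0,0],[22,0,0],[22,0,0],[22,0,0]],"rotation":[[0,0,0],[0,0,0],[0,0,0],[0,0,0],[0,0,0],[0,0,0],[0,0,0],[0,0,0],[0,0,0],[0,0,0]],"grip":[1,1,1,1,1,1,1,1,1,1]}' >/dev/null;python3 -c "
from h import *
show()
a=manip.grab_frame('side')[:,:,::-1];b=manip.grab_frame('top')[:,:,::-1]
cv2.imwrite('pics/c9.png',cv2.resize(np.hstack([b[95:235,240:360],a[120:260,240:360]]),None,fx=3.2,fy=3.2,interpolation=2))"
```

```text
27.6167 tip [ 0.452  -0.2452  0.2689] F [ 0.3  1.  -0.4] g -0.001267121488487151 [-0.64 -0.24  1.79 -0.    1.59  0.95]
```

View pics/c9.png

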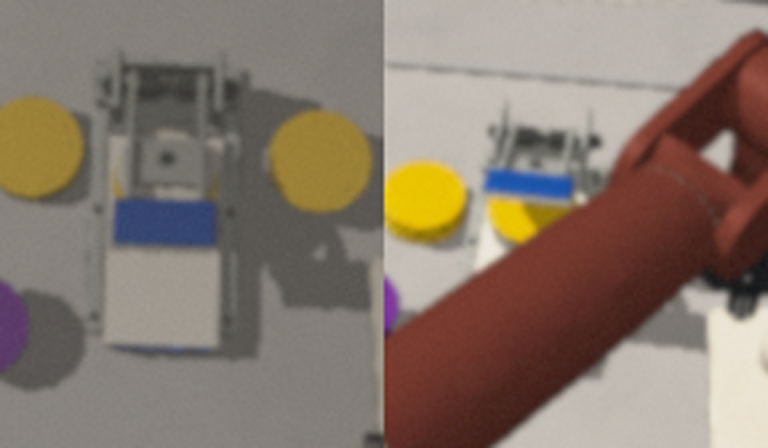

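```bash
python3 -c "
from h import *
manip.job_done();show()"
```

```text
the job is handed in; nothing more can be done
the job is handed in; nothing more can be done
```

I pushed the slide block home, pressed the palm pad until the lid seated, let the arm spring up and handed the job in. No verdict was reported, and I never measured the lid height, arm angle or tub pose directly.

- **Slide block:** My first push, with the tool tilted, left the block about 10 mm short. The fingertips read past the face with 6–7 N upward and almost no push, so they had probably ridden up on it. I backed out, looked again and pushed lower with the tool vertical, ending against a hard stop at 32 N. The last top view shows the face about 15 mm further in than after the first push. That is about 5 mm beyond my first estimate of home, and it fits my corrected position for the press.
- **Lid:** I pressed the pad along its arc at 4–10 N. An overlay on the side view showed the pad close to level. About 3 mm lower it met a firm stop, where the force rose to 29 N.
- **At hand-in:** The arm was raised again, the tub with its lid was under the press, and the neighbouring tubs were where they had been. The robot was clear, with contact force at about 1 N or less. The clock was about 28 s.

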